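# Silence the knocking machine

### The arm

A 6-joint arm with a two-finger parallel gripper is mounted at the origin on the work surface. World frame = base frame: x ahead of the robot, y to its left, z up, the work surface at z = 0. Lengths are in m, angles in rad, forces in N, time in s.
With the tool pointing down it reaches from about 0.3 to 0.775 m from the base axis. Payload 14.6 kg.
Tool frame: the origin (TCP) lies on the mounting face of the last link; the fingertips stand 199 mm ahead of it and the grasp point (between the pads) lies 180 mm ahead of it; z points along the fingers, y is the direction in which the jaws open and shut (so a half turn about z gives the same grasp; the last joint's range is limited). The gripper opens to 94 mm and grips with 3 to 60 N. Pads are 16 mm wide; open, the fingers measure 119 mm over their backs; the gripper's body (75 mm by 177 mm) begins 78 mm behind the grasp point.
Start: joints at [-1.203, 0.3, 1.521, -0, 1.321, -0.067], TCP at [0.232, -0.499, 0.405] pointing down, gripper open.
Joint ranges: [-3.03, 3.03], [-0.79, 2.21], [0.23, 2.52], [-1.04, 4.18], [0, 3.07], [-2.55, 2.55]. Speed limits (rad/s): [2.22, 2.22, 2.57, 3.14, 3.14, 3.14].

### API

Orientations are given as a unit quaternion [w, x, y, z].
In Python, from rig import arm gives the robot as it stands. The module is installed in compiled form; this text tells all that it offers.
- The arm moves only by the tool step_arm, never from a script. Its argument "plan" is a list of rows, each a list of 5 numbers: the opening in per cent of the stroke, from 0 (shut) to 100 (fully open), then the shift along the tool's x, y, z in cm, then the turn about the tool's z in degrees. A call has 1 to 10 rows; each row is the pose to reach, as a shift and turn from the pose commanded when the call began, along the tool's axes at that moment; what a row does not reach only later rows make up. A row lasts 1/8 s, in which the tool goes at most 62.5 mm and 10.7 degrees, less where a joint would pass 70% of its speed; a pose out of reach is approached as far as the arm can. A call with a gripper value outside its range is refused whole. The fingers move at their own pace and stop on an object; "force" is the grip in N (left out, the last holds). Time passes only in rows, so rows that repeat a pose let the fingers close. It gives the time, the measured TCP pose, the force and the opening at its end, in the units of the state.
- arm.sense(): the state, without advancing time (a new reading comes with each control period).
- arm.get_image(name): name is "scene" or "top"; returns a dict with "image" (420x560x3 uint8, red, green, blue), "depth" (420x560 float32, m along the optical axis (not along the pixel's ray), 0 where there is no reading), "camera_matrix" (3x3 intrinsics, pixels), "k1" (the pictures are not rectified: a ray, as slopes to the right and down, at radius r is drawn at 1 + k1 r^2 times it, then the intrinsics apply), "pose" (4x4, takes a point from camera to world coordinates). Camera axes: x right, y down, z forward; pixel columns grow to the right and rows downward; lengths in m; the calibration is good to about 2 mm. A picture is of the moment at which its call begins.
- arm.sign_off(): hands the job in, once; it reports no verdict.
The state is a dict: "t": time; "q": joint angles; "joint_velocities": joint speeds; "tau": joint torques, N m; "tcp_pos": TCP position; "eef_rot": TCP orientation; "force": force on the tool from outside, world axes, zero at the start; "ft_torque": the same for the moment, N m; "finger_gap": opening from 0.0 (shut) to 1.0 (fully open).
Only numpy, scipy, OpenCV 4.12 (cv2) and the standard library are available. Lean on these libraries where they do the work, as an engineer would, in place of code of your own. Each camera call takes 0.05 s, during which the arm holds its last target. There are 200 camera calls.

### The job

The piece is over: silence the knocking machine on the table by pushing only, without picking anything up. First push the T-shaped wooden beater, which leans towards the front over the brass plate, up past upright so that it stays leaning back on its rear stop; then tip over the blue-felted wooden damper block that stands beside the plate, so that it lies flat on the brass plate on its felt. Leave the tin, the little weight and everything else standing where they are.

Things in the scene. Friction and masses are not known exactly. Their poses are not given: they have to be found in the camera images.
- machine: knocking machine, fixed: dark wooden deck 200 (x) by 300 (y) by 30 mm thick on the table; origin at the centre of its underside, x from its front edge (nearest the robot) to its back edge, z up. The beater's steel bracket, 34 by 38 mm, 36 mm above the deck, is at x = +55, y = 0 mm. Two thin springs (60 mm high) stand at x = +85, y = +-75 mm
- plate_center (a point): centre of the brass plate let in flush in the deck's top, at machine x = -15, y = 0 mm, 30 mm above the table; the plate is 100 mm (machine x) by 170 mm (machine y); same axes as the machine
- beater (a joint): beater angle (rad) about a hinge along the machine's y, at machine x = +55 mm, 50 mm above the table. 0: leans 35 degrees forward (to machine -x) on its front stop; 0.61: upright; 1.10: leans 28 degrees back (to +x) on its rear stop. It turns freely and falls by its weight to the stop on its side of upright; about 0.6 N at the head moves it
- beater_head (a point): centre of the beater's head: a brown wooden roller, 32 mm diameter, 64 mm long, along the machine's y, across the end of a 14 mm round stick, 130 mm from the hinge. At the front stop it is at machine x = -19 mm, 157 mm above the table; upright 180 mm; at the rear stop machine x = +116 mm, 165 mm above the table
- damper_mid (a point): centre of the loose damper block: wood, 60 (x) by 36 (y) by 120 mm (z, height), about 180 g, blue felt on both broad faces (+y, -y). It stands on end on the deck at about machine x = -15 mm and y = +105 or -105 mm, its y within 0.15 rad of the machine's y. Its centre is 60 mm above the deck standing, 18 mm lying
- tin: closed tin, 50 mm diameter, 65 mm high, standing on the deck on the far side of the plate from the damper block; origin at the centre of its underside; leave it
- weight: small brass weight, 26 mm diameter, 32 mm high, standing near the front edge of the deck; origin under its centre; leave it
- driver: screwdriver with a yellow handle lying on the table to the left; leave it
- jar: amber glass jar, 60 mm diameter, 80 mm high, standing on the table to the right; origin under its centre; leave it
- mug: blue mug, 80 mm diameter, 90 mm high, standing on the table to the right; origin under its centre; leave it
- radio: small red loudspeaker box, 50 by 90 by 100 mm, standing on the table to the left; origin under its centre; leave it
Mind the look-alikes: they are no part of the job. What is shaped like the jar but green is not meant.

How it is judged:
By the outcome, as a careful person would: the job done as asked, in the order asked, and still so for the second after the job is handed in, with the robot touching nothing.
It also fails if it takes over 43 s, if anything falls off the work surface, if the arm or the gripper's body presses on something with over 40 N, if the wrist force passes 120 N, or if a joint passes its speed limit or range.

## Working session

There is one attempt and no reset: what is moved stays moved. The work goes in short steps, Python scripts to look and compute and a tool call to move; the robot and the scene stay as the last step left them, time stands still between calls to the robot, and variables do not carry over. Pictures are saved under pics/ and viewed, about 8 in all and at most 12, crops included, and the job is handed in when it is done.

Besides the shell and the picture viewer there is one more tool, called after "Request:" by a JSON object that holds its "name" and its "arguments". step_arm: Moves the arm, as the interface text tells. Its arguments: {"type":"object","properties":{"plan":{"type":"array"},"force":{"type":"number"}},"required":["plan"]}

```bash
mkdir -p pics; cat > h.py <<'E'
import numpy as np, cv2
from rig import arm
def cap(n):
    d=arm.get_image(n); return d
def world(d,u,v,depth=None,z=None):
    K=np.array(d["camera_matrix"]);k=d["k1"];T=np.array(d["pose"])
    p=cv2.undistortPoints(np.array([[[u,v]]],float),K,np.array([k,0,0,0,0.]))[0,0]
    r=np.array([p[0],p[1],1.])
    if z is not None:
        w=T[:3,:3]@r; s=(z-T[2,3])/w[2]; return T[:3,3]+s*w
    if depth is None:
        a=d["depth"][int(v)-1:int(v)+2,int(u)-1:int(u)+2]; depth=np.median(a[a>0]) if (a>0).any() else np.nan
    return T[:3,:3]@(r*depth)+T[:3,3]
def save(d,f,box=None,s=1):
    im=d["image"][:,:,::-1]
    if box: im=im[box[1]:box[3],box[0]:box[2]]
    cv2.imwrite("pics/"+f,cv2.resize(im,None,fx=s,fy=s,interpolation=cv2.INTER_CUBIC))
E
python3 - <<'E'
from h import *
for n in("scene","top"):
    d=cap(n);save(d,n+"0.png",None,1.4);print(n,np.round(d["pose"],3).tolist(),d["k1"])
print(arm.sense())
E
```

```text
scene [[-0.732, 0.364, -0.576, 1.152], [0.681, 0.409, -0.607, 0.669], [0.015, -0.837, -0.547, 0.731], [0.0, 0.0, 0.0, 1.0]] 0.0086419152046218
top [[0.017, -0.999, 0.031, 0.47], [-1.0, -0.016, 0.014, -0.012], [-0.014, -0.031, -0.999, 1.239], [0.0, 0.0, 0.0, 1.0]] -0.04596484913722645
{'t': 0.1, 'q': array([-1.20255547e+00,  3.00445622e-01,  1.52150551e+00, -2.32768560e-05,
        1.32074714e+00, -6.66242960e-02]), 'joint_velocities': array([ 7.39379166e-04, -1.64556652e-03, -2.79489694e-03,  9.05997371e-04,
        4.71735403e-05, -3.38095593e-04]), 'tau': array([ 1.36764545e-03, -5.32644153e+01, -3.53280079e+01,  7.09976256e-02,
        2.35181919e-02, -6.04618162e-05]), 'tcp_pos': array([ 0.23168354, -0.49879482,  0.40413217]), 'eef_rot': array([-5.44840563e-04,  9.76453748e-01,  2.15726152e-01, -9.41994183e-05]), 'force': array([ 0.18234517,  0.61125706, -0.22331002]), 'ft_torque': array([ 0.02909434, -0.00726912, -0.00854844]), 'finger_gap': 1.0003130795440631}
```

View pics/scene0.png

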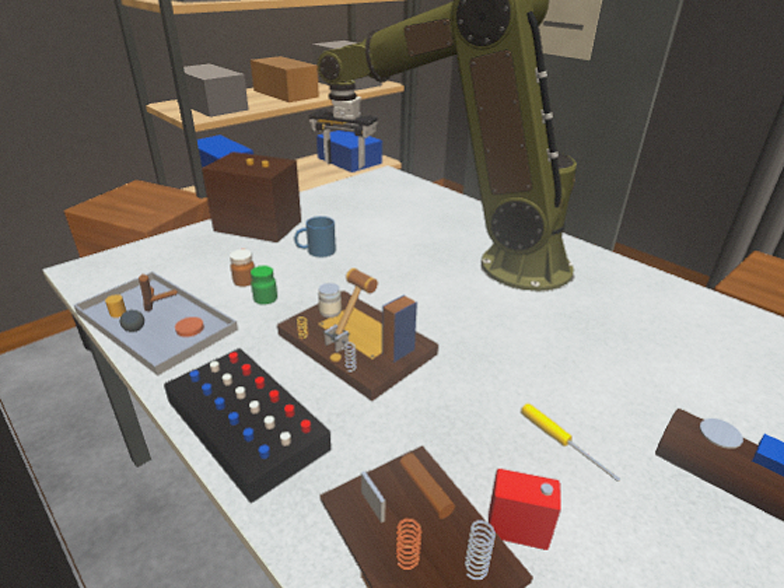

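View pics/top0.png

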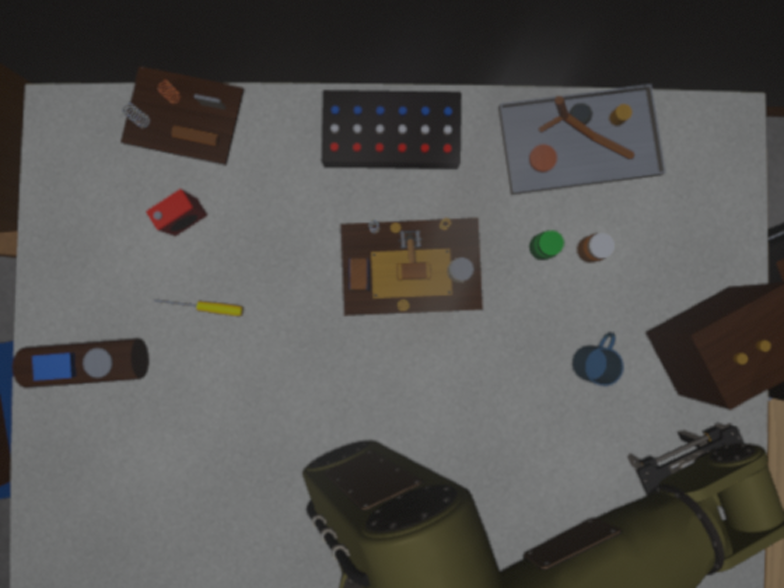

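The scene picture shows the machine at about (355,340) with the damper on its left (400,327), the tin at (329,300) and the beater head at (361,279). In the top picture the deck corners are about (341,224), (477,218), (482,310) and (345,315). There is another wooden block at (195,135) on a separate board, and a beater-like stick in the tray at (600,130); neither belongs to the machine. Next I'll enlarge the machine.

```bash
python3 - <<'E'
from h import *
d=cap("top");save(d,"top1.png",(230,145,360,235),6)
E
```

```text
(no output)
```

View pics/top1.png

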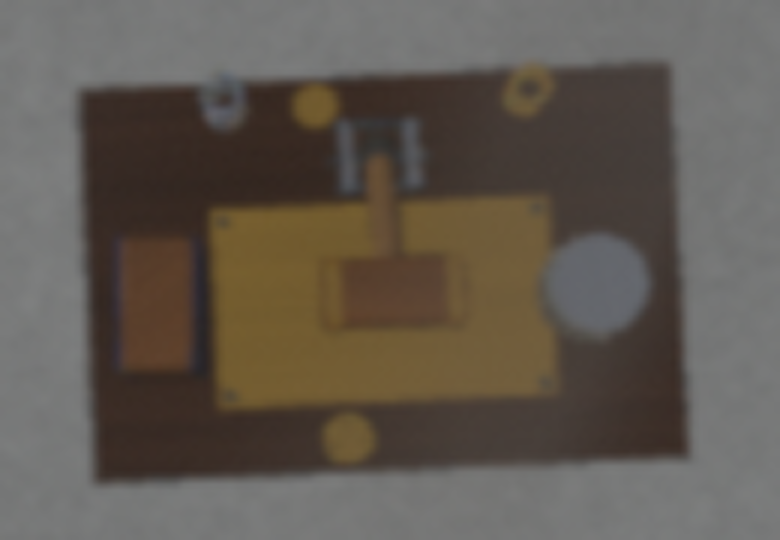

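The crop shows the deck corners at (80,90), (668,64), (688,457) and (97,481). The damper top spans (118,237) to (195,372), the head centre is (395,291), the weight (349,438) and the tin (597,285).

```bash
python3 - <<'E'
from h import *
d=cap("top")
def w(x,y,z): return world(d,230+(x+.5)/6-.5,145+(y+.5)/6-.5,z=z)
c=[w(*p,.03) for p in((80,90),(668,64),(688,457),(97,481))]
m=np.mean(c,0);back=(c[0]+c[1]-c[2]-c[3])/2; left=(c[0]+c[3]-c[1]-c[2])/2
print("c",m,"len",np.linalg.norm(back),np.linalg.norm(left))
a1=np.arctan2(back[1],back[0]);a2=np.arctan2(-left[0],left[1]);print(a1,a2)
a=(a1+2*a2)/3;R=np.array([[np.cos(a),-np.sin(a)],[np.sin(a),np.cos(a)]])
def rel(n,p): print(n,np.round(p,4),"machine",np.round(R.T@(p[:2]-m[:2]),4))
for n,p,z in(("dampFL",(118,370),.15),("dampBL",(118,237),.15),("dampBR",(192,237),.15),("dampFR",(195,372),.15),("head",(395,291),.173),("weight",(349,438),.062),("tin",(597,285),.095),("plateBL",(209,208),.03),("plateFR",(558,394),.03),("tilebrass",(316,105),.04)): rel(n,w(*p,z))
E
```

```text
c [ 0.57212278 -0.04681949  0.03      ] len 0.19793894216212155 0.29681736140647025
0.06222673816725297 0.05833206594801347
dampFL [0.5157 0.0759 0.15  ] machine [-0.049   0.1259]
dampBL [0.5761 0.0771 0.15  ] machine [0.0114 0.1234]
dampBR [0.5766 0.0435 0.15  ] machine [0.0099 0.0899]
dampFR [0.5154 0.041  0.15  ] machine [-0.0514  0.0911]
head [ 0.5518 -0.0481  0.173 ] machine [-0.0204 -0.0001]
weight [ 0.4881 -0.0305  0.062 ] machine [-0.0829  0.0213]
tin [ 0.5622 -0.1467  0.095 ] machine [-0.0159 -0.0991]
plateBL [0.6032 0.0413 0.03  ] machine [0.0363 0.0861]
plateFR [ 0.5124 -0.1355  0.03  ] machine [-0.0649 -0.085 ]
tilebrass [ 0.6546 -0.0118  0.04  ] machine [0.0844 0.0301]
```

The deck measures 198 x 297 mm, so the fit is good. The machine is at (0.572, -0.047) with yaw 0.06, and the damper is on the +y side. First I'll go to the front of the beater head with the gripper shut and aligned.

Request:
{"name": "step_arm", "arguments": {"plan": [[0, 3, -5.3, 0, 5], [0, 6, -10.6, 0, 10], [0, 9, -15.9, 0, 15], [0, 12, -21.2, 0, 20], [0, 14.4, -26.4, 0, 21.5], [0, 20, -27, 0, 21.5], [0, 26, -27.7, 0, 21.5], [0, 32, -28.5, 0, 21.5], [0, 38, -29.3, 0, 21.5], [0, 42, -29.8, 0, 21.5]], "force": 20}}

```text
t: 1.45
tcp_pos: [0.4887, -0.0499, 0.4043]
eef_rot: [-0.0, 1.0, 0.031, -0.0]
force: [-0.9, -0.3, 0.2]
finger_gap: 0.006
```

Request:
{"name": "step_arm", "arguments": {"plan": [[0, 0, 0, 3, 0], [0, 0, 0, 6, 0], [0, 1.5, 0, 6, 0], [0, 3, 0, 6, 0], [0, 4, 0, 6, 0], [0, 5, 0, 6, 0], [0, 6, 0, 6, 0], [0, 7, 0, 6, 0], [0, 8, 0, 6, 0], [0, 9, 0, 6, 0]]}}

```text
t: 2.7
tcp_pos: [0.5776, -0.0462, 0.3446]
eef_rot: [-0.0, 1.0, 0.03, 0.0]
force: [-0.6, -0.3, 0.5]
finger_gap: -0.0
```

Request:
{"name": "step_arm", "arguments": {"plan": [[0, 0.7, 0, 0, 0], [0, 1.4, 0, 0, 0], [0, 2.1, 0, 0, 0], [0, 2.8, 0, 0, 0], [0, 3.5, 0, 0, 0], [0, 4.2, 0, 0, 0], [0, 4.9, 0, 0, 0], [0, 5.6, 0, 0, 0], [0, 6.2, 0, 0, 0], [0, 6.2, 0, 0, 0]]}}

```text
t: 3.95
tcp_pos: [0.6391, -0.0425, 0.3445]
eef_rot: [-0.0, 1.0, 0.03, -0.0]
force: [0.4, -0.1, -0.1]
finger_gap: 0.001
```

```bash
python3 - <<'E'
from h import *
d=cap("scene");save(d,"s2.png",(180,150,340,290),4)
E
```

```text
(no output)
```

View pics/s2.png

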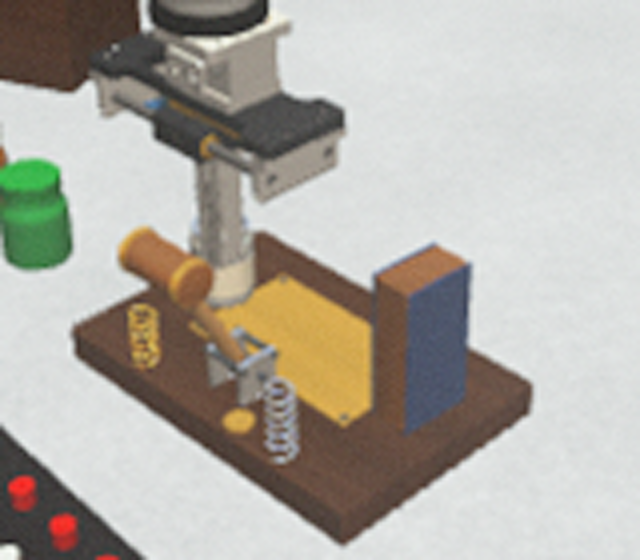

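The beater is now leaning back on its rear stop, with the head at (165,270), and the damper is still standing. Next I'll back off, lift, turn 90° and go outside the damper.

Request:
{"name": "step_arm", "arguments": {"plan": [[0, -2, 0, 0, 0], [0, -4, 0, -3, 0], [0, -6, 0, -7, -10], [0, -8.7, -2, -7, -20], [0, -8.7, -6, -7, -30], [0, -8.7, -10, -7, -40], [0, -8.7, -14, -7, -50], [25, -8.7, -17, -7, -60], [25, -8.7, -17, -7, -70], [25, -8.7, -17, -7, -80]]}}

```text
t: 5.25
tcp_pos: [0.5415, 0.1223, 0.4147]
eef_rot: [0.0, 0.744, 0.668, 0.0]
force: [-0.2, 0.1, -0.9]
finger_gap: 0.245
```

Request:
{"name": "step_arm", "arguments": {"plan": [[25, 0, 0, 0, -10], [25, 0, 0, 0, -11], [25, 0, 0, 0, -11]]}}

```text
t: 5.62
tcp_pos: [0.5417, 0.1219, 0.4147]
eef_rot: [0.0, 0.681, 0.733, 0.0]
force: [-0.2, 0.8, 0.2]
finger_gap: 0.252
```

```bash
python3 - <<'E'
from h import *
d=cap("scene");save(d,"s3.png",(180,130,340,270),4)
s=arm.sense();print(s["tcp_pos"],s["eef_rot"],s["q"],s["finger_gap"])
p=s["tcp_pos"][:2]-[.5721,-.0468];a=.06;print(np.array([[np.cos(a),np.sin(a)],[-np.sin(a),np.cos(a)]])@p)
E
```

```text
[0.54176207 0.1219041  0.41468381] [5.75613402e-06 6.80527925e-01 7.32722146e-01 9.23541611e-06] [1.55370343e-01 3.04142087e-01 1.49189549e+00 2.44214006e-06
 1.34553345e+00 8.15392537e-02] 0.2509353592464515
[-0.02016717  0.17021971]
```

View pics/s3.png

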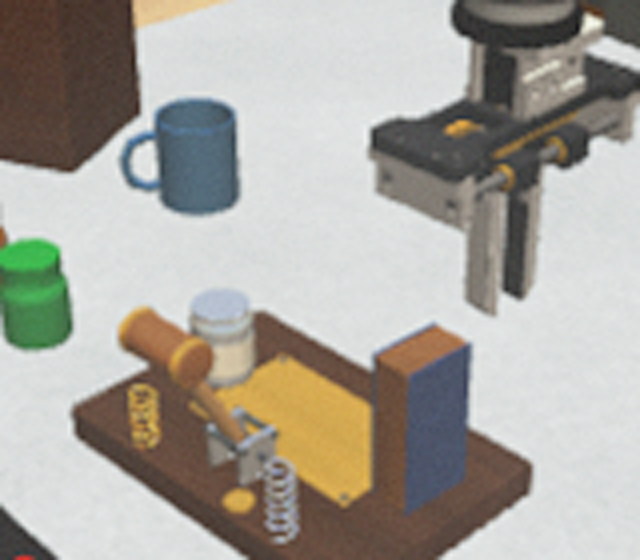

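Request:
{"name": "step_arm", "arguments": {"plan": [[25, 0, 0, 3, 0], [25, 0, 0, 6, 0], [25, 0, 0, 9, 0], [25, -1, 0, 9, 0], [25, -2, 0, 9, 0], [25, -3, 0, 9, 0], [25, -3.5, 0, 9, 0], [25, -4, 0, 9, 0], [25, -4.4, 0, 9, 0], [25, -4.8, 0, 9, 0]]}}

```text
t: 6.92
tcp_pos: [0.5455, 0.074, 0.3247]
eef_rot: [0.0, 0.679, 0.734, 0.0]
force: [0.1, 0.5, 0.1]
finger_gap: 0.248
```

Request:
{"name": "step_arm", "arguments": {"plan": [[25, -0.4, 0, 0, 0], [25, -0.8, 0, 0, 0], [25, -1.2, 0, 0, 0], [25, -1.6, 0, 0, 0], [25, -2, 0, 0, 0], [25, -2.4, 0, 0, 0], [25, -2.8, 0, 0, 0], [25, -3.1, 0, 0, 0], [25, -3.1, 0, 0, 0], [25, -3.1, 0, 0, 0]]}}

```text
t: 8.18
tcp_pos: [0.5479, 0.0432, 0.3246]
eef_rot: [-0.0, 0.679, 0.734, -0.0]
force: [-0.4, 0.3, -0.6]
finger_gap: 0.251
```

```bash
python3 - <<'E'
from h import *
d=cap("scene");save(d,"s4.png",(180,130,340,270),4)
E
```

```text
(no output)
```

View pics/s4.png

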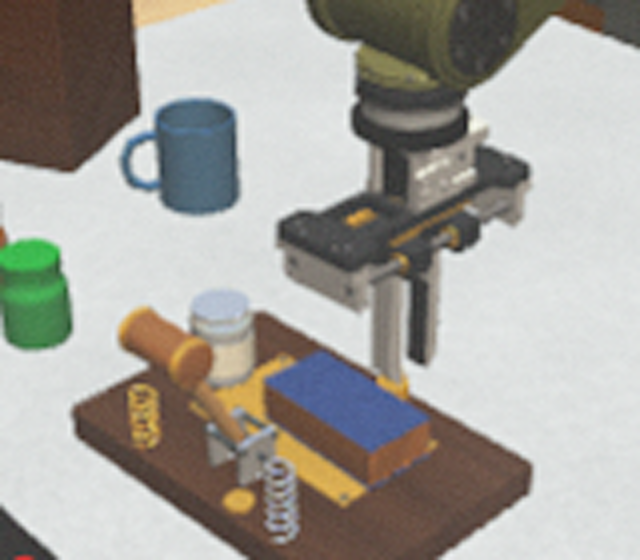

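The block now lies on the plate, felt up and down, at about (345,415). I'll lift straight up and back away, then check from above.

Request:
{"name": "step_arm", "arguments": {"plan": [[25, 0, 0, -4, 0], [25, 0, 0, -8, 0], [25, 2, 0, -12, 0], [25, 6, -5, -14, 0], [25, 10, -10, -14, 0], [25, 14, -15, -14, 0], [25, 18, -18, -14, 0], [25, 22, -20, -14, 0], [25, 25, -20, -14, 0], [25, 25, -20, -14, 0]]}}

```text
t: 9.48
tcp_pos: [0.3287, 0.2782, 0.4646]
eef_rot: [-0.0, 0.678, 0.735, -0.0]
force: [0.3, -0.5, -1.2]
finger_gap: 0.247
```

```bash
python3 - <<'E'
from h import *
d=cap("top");save(d,"top5.png",(230,145,360,235),6)
s=arm.sense();print(s["t"],s["tcp_pos"],s["joint_velocities"])
E
```

```text
9.525 [0.329022   0.27738527 0.46450524] [-0.0334189  -0.01033665  0.01149752 -0.00233981  0.00065134 -0.01086395]
```

View pics/top5.png

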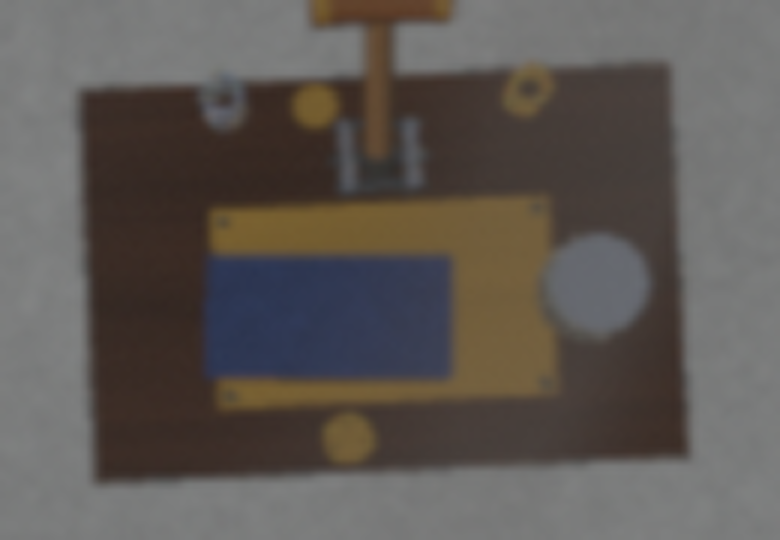

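The block lies flat at (205–452, 255–380) on the plate, the beater leans back, and the tin (597,285) and weight (349,438) have not moved.

```bash
python3 -c "
from rig import arm
print(arm.sign_off())"
```

```text
the job is handed in; nothing more can be done
None
```

The machine is silenced, and I handed the job in after about 9.5 s of robot time. With the gripper shut I pushed the beater up past upright, and it now leans back on its rear stop. Then, with the gripper partly open, I tipped the damper block from its outer side; it lies flat on the brass plate on its felt.

- **Last picture from above:** it shows the beater back and the block lying level on the plate. The block's outer end sticks out a few millimetres past the plate's left edge, onto the deck, which is flush with the plate.
- **Things to leave alone:** the tin and the little weight are at the same pixels as before. I did not check the rest in the final close-up; the arm kept well clear of them.
- **Forces and contact:** the wrist force reported after each move was about 1 N, and the arm was clear of everything when I handed in. None of my checks failed or disagreed.

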